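# Let the green coffee pod out of the rocker-gate dispenser

### The arm

A 7-joint arm with a two-finger parallel gripper is mounted at the origin on the work surface. World frame = base frame: x ahead of the robot, y to its left, z up, the work surface at z = 0. Lengths are in m, angles in degrees, forces in N, time in s.
With the tool pointing down it reaches from about 0.4 to 0.85 m from the base axis. Payload 6.9 kg.
Tool frame: the origin (TCP) lies on the centre line of the jaws, within the pads' length; the fingertips stand arm.tcp_to_tips ahead of it and the grasp point (between the pads) lies 8 mm behind it (arm.tcp_to_tips is the distance from the TCP to the fingertips, in m); z points along the fingers, y is the direction in which the jaws open and shut (so a half turn about z gives the same grasp; the last joint's range is limited). The gripper opens to 85 mm and grips with 20 to 120 N. Pads are 22 mm wide; open, the fingers measure 114 mm over their backs; the gripper's body (76 mm by 85 mm) begins 54 mm behind the grasp point. The pads swing forward as they close: fully open they stand 13 mm farther back than shut.
Start: joints at [-63.283, 29.078, -13.613, 85.955, 7.202, 65.827, -8.869], TCP at [0.221, 0.585, 0.242] pointing down, gripper open.
Joint ranges: [-176.47, 176.47], [-13.61, 117.27], [-81.72, 77.17], [0.22, 143.17], [-87.28, 267.28], [10, 112.55], [-165.47, 165.47]. Speed limits (degrees/s): [136.94, 136.94, 180, 180, 180, 180, 180].

### API

Orientations are given as a 3x3 rotation matrix whose columns are the frame's x, y, z axes.
In Python, from station import arm, optics gives the robot as it stands.
- The arm moves only by the tool arm_command, never from a script. Its argument "targets" is one flat list of numbers, 7 for each row, row after row: the shift along the tool's x, y, z in m, then the turn, a rotation vector about the tool's x, y, z in degrees, then the closure in counts, from 0 (fully open) to 255 (shut). A call has 1 to 5 rows; each row shifts and turns the commanded pose from where the row before left it, along the tool's axes as they then stand; what a row does not reach is not made up. A row lasts 1/10 s, in which the tool goes at most 50 mm and 8.59 degrees, less where a joint would pass 70% of its speed; a pose out of reach is approached as far as the arm can. A call with a gripper value outside its range is refused whole. The fingers move at their own pace and stop on an object; "squeeze" is the grip in N (left out, the last holds). Time passes only in rows, so rows that do not move let the fingers close. It gives the time, the measured TCP pose, the force and the opening at its end, in the units of the state.
- arm.observe(): the state, without advancing time (a new reading comes with each control period).
- optics.snapshot(name): name is "scene" or "top"; returns the picture (420x560x3 uint8, blue, green, red); there is no depth.
- optics.get_calibration(name): a dict with "fx", "fy", "cx", "cy" (pixels), "D" ([k1, k2, p1, p2, k3] as OpenCV has them; the pictures are not rectified), "cam_to_world" (4x4, takes a point from camera to world coordinates). Camera axes: x right, y down, z forward; pixel columns grow to the right and rows downward; lengths in m; the calibration is good to about 2 mm. A picture is of the moment at which its call begins. get_calibration takes no time and is no camera call.
- arm.finish_job(): hands the job in, once; it reports no verdict.
The state is a dict: "time_s": time; "joints": joint angles; "qvel": joint speeds; "tau": joint torques, N m; "ee_pos": TCP position; "eef_rot": TCP orientation; "force": force on the tool from outside, world axes, zero at the start; "moment": the same for the moment, N m; "width": finger opening in m.
Only numpy, scipy, OpenCV 4.12 (cv2) and the standard library are available. Lean on these libraries where they do the work, as an engineer would, in place of code of your own. Each camera call takes 0.05 s, during which the arm holds its last target. There are 200 camera calls.

### The job

On the two-lane pod dispenser, press down the orange paddle of the lane that holds the green pod, so that its gate lifts, and keep it pressed until the green pod has rolled down and come to rest at the far end of its lane. Then let the paddle rise so the gate shuts behind it. Do not touch the pods or the gates, leave the other lane shut with the brown pod in it, and leave the things around undisturbed.

Things in the scene. Friction and masses are not known exactly. Their poses are not given: they have to be found in the camera images.
- dispenser: White two-lane pod dispenser fixed to the table, 280 x 226 mm, 125 high. Origin: footprint centre on the table; x runs down the lanes, away from the robot, y left, z up. Lanes (44 mm wide, centres y = +-55 mm) fall 8 degrees to stops at x = 148. Outside each lane (y = +-96.5) a blue rocking lever has an orange paddle (centre x = -165) and a clear gate blade on a blue bar across its own lane at x = 50.
- paddle_left (a point): Orange press paddle, 40 x 50 mm, 10 mm thick, level at rest, on the robot's end of the left (+y) rocking lever. The point is the centre of its top face (125 mm above the table at rest); its x axis points along the lever towards the gate, z up out of the face.
- paddle_right (a point): Orange press paddle, 40 x 50 mm, 10 mm thick, level at rest, on the robot's end of the right (-y) rocking lever. The point is the centre of its top face (125 mm above the table at rest); its x axis points along the lever towards the gate, z up out of the face.
- lever_left (a joint): Left rocking lever, rad: 0 = at rest, gate shut; 0.42 = paddle hard down, gate fully up. A pod passes from about 0.28. Pivot along the dispenser's y, 115 mm from the paddle centre towards the gate, 10 mm below the paddle top. At 0.40 the paddle centre is 46 mm lower and 5 mm nearer the gate. Springs back when let go; pressing the paddle centre takes about 3 N at first, 5 N fully down.
- lever_right (a joint): Right rocking lever, rad: 0 = at rest, gate shut; 0.42 = paddle hard down, gate fully up. A pod passes from about 0.28. Pivot along the dispenser's y, 115 mm from the paddle centre towards the gate, 10 mm below the paddle top. At 0.40 the paddle centre is 46 mm lower and 5 mm nearer the gate. Springs back when let go; pressing the paddle centre takes about 3 N at first, 5 N fully down.
- pod_green: Green ball-shaped coffee pod with a white band, 36 mm across, 30 g; origin at its centre. It waits in one of the two lanes (which one varies), resting against the gate (centre at the dispenser's x = 30, z = 65 mm); once let out it rests at the far end with its centre at x = 130, z = 51 mm.
- pod_brown: Reddish-brown ball-shaped coffee pod with a white band, 36 mm across, 30 g; origin at its centre. It waits in one of the two lanes (which one varies), resting against the gate (centre at the dispenser's x = 30, z = 65 mm); once let out it rests at the far end with its centre at x = 130, z = 51 mm.
- coffee_jar: Closed amber glass coffee jar, 70 mm across, 120 mm tall, standing left of the dispenser; origin at the centre of its underside. Leave alone.
- cup_stack: Two green cups nested in a stack, 72 mm across, 100 mm tall; origin at the centre of the underside. Leave alone.
- spoon: Aluminium spoon, 150 mm long, lying on the table between and beyond the paddles on the robot's side of the dispenser; origin at its middle underside, x along it. Leave alone.
- pot: Small blue lidded ceramic pot, 92 mm across, 92 mm tall, right of the dispenser; origin at the centre of its underside. Leave alone.
- mug: White mug, 80 mm across, 90 mm tall; origin at the centre of its underside. Leave alone.
- sugar_tin: Aluminium tin, 60 mm across, 80 mm tall; origin at the centre of its underside. Leave alone.

How it is judged (in metres and radians):
On the way, in this order (a step that is already met when the one before it is completed fails the run):
1. the fingers press the paddle of the green pod's lane and its gate lifts (((y of pod_green in the frame of dispenser above 0 m and value of joint lever_left above 0.12 rad and contact force between the fingers and lever_left_c3 above 0.5 N) or (y of pod_green in the frame of dispenser below 0 m and value of joint lever_right above 0.12 rad and contact force between the fingers and lever_right_c3 above 0.5 N))), for 0.05 s.
2. the green pod rests at its far end while the paddle is still held down (((y of pod_green in the frame of dispenser above 0 m and (x of pod_green in the frame of dispenser above 0.118 m and z of pod_green in the frame of dispenser below 0.06 m) and value of joint lever_left above 0.2 rad and contact force between the fingers and lever_left_c3 above 0.5 N and linear speed of pod_green below 0.03 m/s) or (y of pod_green in the frame of dispenser below 0 m and (x of pod_green in the frame of dispenser above 0.118 m and z of pod_green in the frame of dispenser below 0.06 m) and value of joint lever_right above 0.2 rad and contact force between the fingers and lever_right_c3 above 0.5 N and linear speed of pod_green below 0.03 m/s))), for 0.2 s.
At the end, for the whole second after the job is handed in: The green pod is at rest in a lane against its far end stop (centre past x = 118 mm of the dispenser, within 25 mm of the lane's middle, below 60 mm height); both levers are back within 0.04 rad of rest (gates shut); the brown pod is within 10 mm and every bystander within 15 mm of where it started (x of pod_green in the frame of dispenser above 0.118 m and z of pod_green in the frame of dispenser below 0.06 m and (y of pod_green in the frame of dispenser between -0.08 and -0.03 m or y of pod_green in the frame of dispenser between 0.03 and 0.08 m) and linear speed of pod_green below 0.02 m/s and value of joint each of lever_left, lever_right below 0.04 rad and distance of pod_brown from where it was at the start of the episode below 0.01 m and distance of each of coffee_jar, cup_stack, spoon, pot, mug, sugar_tin from where it was at the start of the episode below 0.015 m); the robot touches nothing.
It fails at once if the robot touches a gate (contact force between any of the fingers, the arm and lever_left_c1 above 0.5 N or contact force between any of the fingers, the arm and lever_left_c2 above 0.5 N or contact force between any of the fingers, the arm and lever_right_c1 above 0.5 N or contact force between any of the fingers, the arm and lever_right_c2 above 0.5 N).
It fails at once if a pod is touched by the robot (contact force between any of the fingers, the arm and pod_green above 0.3 N or contact force between any of the fingers, the arm and pod_brown above 0.3 N).
It fails at once if a pod is lifted out of its lane (z of any of pod_green, pod_brown in the frame of dispenser above 0.095 m).
It fails at once if the lever of the brown pod's lane is pressed ((y of pod_green in the frame of dispenser above 0 m and value of joint lever_right above 0.12 rad) or (y of pod_green in the frame of dispenser below 0 m and value of joint lever_left above 0.12 rad)).
It fails at once if a bystander or the brown pod is shoved, lifted or knocked over (distance of any of coffee_jar, cup_stack, spoon, pot, mug, sugar_tin, pod_brown from where it was at the start of the episode above 0.02 m).
It also fails if it takes over 35 s, if anything falls off the work surface, if the arm or the gripper's body presses on something with over 40 N, if the wrist force passes 120 N, or if a joint passes its speed limit or range.

## Working session

There is one attempt and no reset: what is moved stays moved. The work goes in short steps, Python scripts to look and compute and a tool call to move; the robot and the scene stay as the last step left them, time stands still between calls to the robot, and variables do not carry over. Pictures are saved under pics/ and viewed, about 8 in all and at most 12, crops included, and the job is handed in when it is done.

Besides the shell and the picture viewer there is one more tool, called after "Call:" as name(argument=value, ...) on one line, values as JSON. arm_command: Moves the arm, as the interface text tells. Its arguments: {"type":"object","properties":{"targets":{"type":"array","items":{"type":"number"}},"squeeze":{"type":"number"}},"required":["targets"]}

```bash
mkdir -p pics; python3 - <<'E'
from station import arm, optics
import cv2,numpy as np
for n in("scene","top"):
    cv2.imwrite(f"pics/{n}0.png",optics.snapshot(n)); c=optics.get_calibration(n); print(n,c["fx"],c["cx"],c["cy"],c["D"],np.round(c["cam_to_world"],3).tolist())
s=arm.observe(); print(s["time_s"],s["ee_pos"],np.round(s["eef_rot"],3).tolist(),s["force"],arm.tcp_to_tips)
E
```

```text
scene 500.4597436060777 282.1357775110157 208.48906844809093 [-0.101833  0.        0.        0.        0.      ] [[-0.354, 0.724, -0.592, 1.467], [0.935, 0.262, -0.238, 0.264], [-0.017, -0.638, -0.77, 1.359], [0.0, 0.0, 0.0, 1.0]]
top 503.2060735109683 278.37676826718956 212.58784999424165 [0.02238654 0.         0.         0.         0.        ] [[0.009, -0.978, 0.211, 0.21], [-1.0, -0.01, -0.003, -0.119], [0.005, -0.211, -0.978, 1.475], [0.0, 0.0, 0.0, 1.0]]
0.1 [0.22055004 0.58433483 0.24151867] [[-0.936, 0.353, -0.001], [0.353, 0.936, -0.001], [-0.0, -0.002, -1.0]] [ 0.2119068  -0.55648411  0.27018167] 0.011
```

View pics/top0.png

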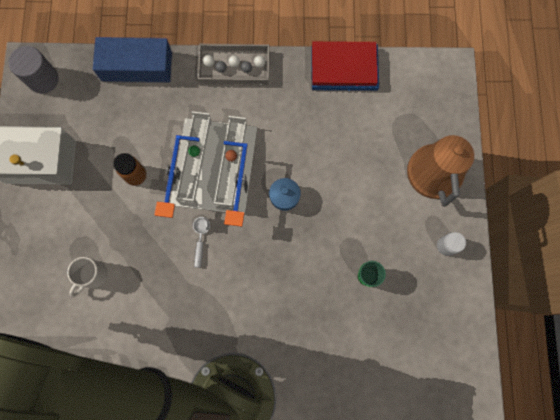

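View pics/scene0.png

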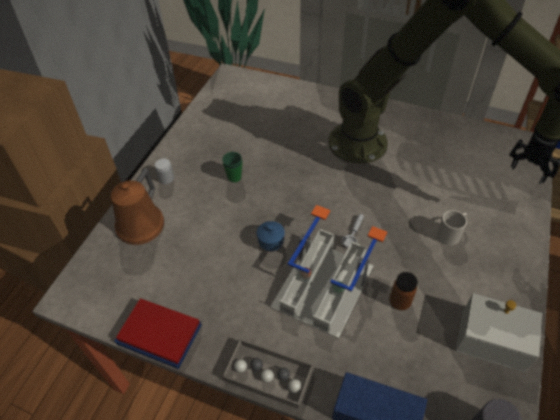

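The top view shows the green pod at (194,151) in the left lane and the brown pod at (231,155) in the right lane. The left paddle is at about (165,210) and the right one at about (234,218). Next I'll measure the paddle poses from both cameras.

```bash
cat > h.py <<'E'
import cv2,numpy as np
from station import arm, optics
def hit(n,uv,z):
    c=optics.get_calibration(n);K=np.array([[c["fx"],0,c["cx"]],[0,c["fy"],c["cy"]],[0,0,1]])
    p=cv2.undistortPoints(np.array(uv,float).reshape(-1,1,2),K,np.array(c["D"]))[:,0]
    T=np.array(c["cam_to_world"]);d=np.c_[p,np.ones(len(p))]@T[:3,:3].T;o=T[:3,3]
    return o+d*((z-o[2])/d[:,2])[:,None]
def blobs(im,lo,hi,amin):
    m=cv2.inRange(cv2.cvtColor(im,cv2.COLOR_BGR2HSV),lo,hi)
    n,l,s,c=cv2.connectedComponentsWithStats(m)
    return [(c[i].round(1),s[i].tolist(),l==i) for i in range(1,n) if s[i,4]>=amin]
E
python3 - <<'E'
from h import *
for n in("top","scene"):
    im=cv2.imread(f"pics/{n}0.png")
    for c,s,m in blobs(im,(5,170,150),(17,255,255),40):
        pts=np.argwhere(m)[:,::-1]
        w=hit(n,pts,0.125)[:,:2]; r=cv2.minAreaRect(w.astype(np.float32)*1000)
        print(n,c,s,"orange",hit(n,c,.125)[0].round(4),r)
    for c,s,m in blobs(im,(50,80,20),(85,255,255),15): print(n,"green",c,s,hit(n,c,.07)[0].round(4))
im=cv2.imread("pics/top0.png")[90:290,60:340]
cv2.imwrite("pics/crop.png",cv2.resize(im,None,fx=2.8,fy=2.8,interpolation=cv2.INTER_CUBIC))
E
```

```text
top [164.1 209.3] [155, 202, 19, 15, 232] orange [0.507  0.1901 0.125 ] ((507.3027648925781, 189.7310333251953), (47.305999755859375, 37.7337532043457), 83.34223937988281)
top [233.7 218. ] [225, 211, 19, 15, 232] orange [ 0.4847 -0.0012  0.125 ] ((484.72442626953125, -1.4812297821044922), (47.012393951416016, 37.58941650390625), 83.8392562866211)
top green [193.6 150.7] [188, 146, 12, 11, 97] [0.6957 0.1265 0.07  ]
top green [371.2 273.9] [358, 262, 27, 25, 509] [ 0.3412 -0.3834  0.07  ]
scene [320.4 211.5] [312, 206, 17, 12, 124] orange [0.488  0.0005 0.125 ] ((487.5065002441406, 0.6946220397949219), (46.55295944213867, 34.749778747558594), 83.8569107055664)
scene [377.2 233.1] [369, 227, 17, 13, 133] orange [0.5102 0.1914 0.125 ] ((510.0104675292969, 191.40721130371094), (45.590702056884766, 33.62773513793945), 83.56694030761719)
scene green [207.4  25.2] [185, 0, 47, 63, 1027] [-0.4989 -0.8996  0.07  ]
scene green [224.7   8.7] [219, 0, 12, 24, 179] [-0.6752 -0.8882  0.07  ]
scene green [246.1  29.5] [231, 0, 31, 56, 823] [-0.5215 -0.7004  0.07  ]
scene green [232.5 167.4] [223, 153, 19, 29, 362] [ 0.3567 -0.3719  0.07  ]
```

View pics/crop.png

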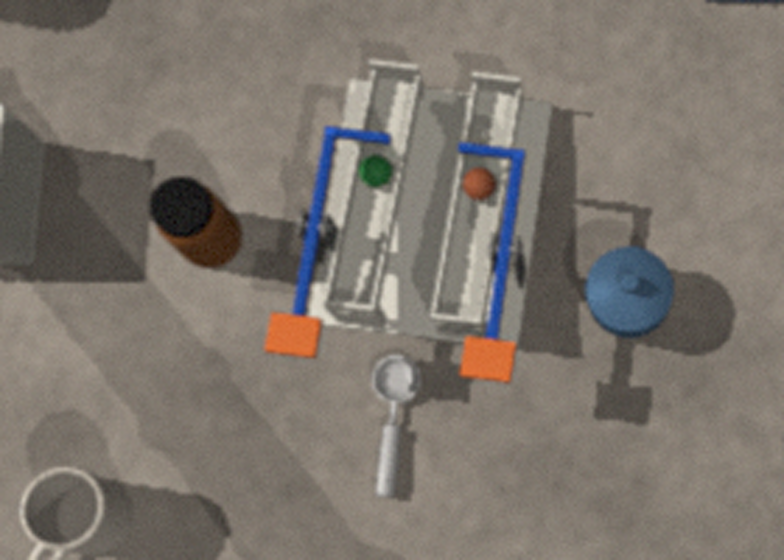

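Green pod's lane is the left one. Its paddle centre is at about (0.509, 0.190), with the lever axis at about -6.7° yaw. I'll move above it with the gripper closing.

Call:
arm_command(targets=[-0.034,-0.022,0,0,0,0,255,-0.034,-0.022,0,0,0,0,255,-0.034,-0.022,0,0,0,0,255,-0.034,-0.022,0,0,0,0,255,-0.034,-0.022,0,0,0,0,255], squeeze=30)

```text
time_s: 0.6
ee_pos: [0.3415, 0.4202, 0.242]
eef_rot: [[-0.936, 0.353, -0.0], [0.353, 0.936, -0.001], [0.0, -0.001, -1.0]]
force: [0.5, 0.5, 0.5]
width: 0.0128
```

Call:
arm_command(targets=[-0.034,-0.022,0,0,0,0,255,-0.034,-0.022,0,0,0,0,255,-0.034,-0.022,0,0,0,0,255,-0.034,-0.022,0,0,0,0,255,-0.034,-0.022,0,0,0,0,255])

```text
time_s: 1.1
ee_pos: [0.4617, 0.2573, 0.2421]
eef_rot: [[-0.936, 0.353, -0.0], [0.353, 0.936, -0.0], [0.0, -0.0, -1.0]]
force: [0.7, 0.7, -0.4]
width: 0.0001
```

Call:
arm_command(targets=[-0.034,-0.023,0,0,0,0,255,-0.034,-0.023,0,0,0,0,255,0,0,0,0,0,-7,255,0,0,0,0,0,-7,255,0,0,0.03,0,0,0,255])

```text
time_s: 1.6
ee_pos: [0.5106, 0.1923, 0.2147]
eef_rot: [[-0.994, 0.113, 0.006], [0.113, 0.994, 0.003], [-0.006, 0.003, -1.0]]
force: [0.1, 0.4, 0.3]
width: -0.0002
```

Call:
arm_command(targets=[0,0,0.03,0,0,0,255,0,0,0.02,0,0,0,255,0,0,0,0,0,0,255])

```text
time_s: 1.9
ee_pos: [0.5067, 0.1909, 0.1595]
eef_rot: [[-0.993, 0.116, -0.006], [0.116, 0.993, -0.002], [0.005, -0.003, -1.0]]
force: [-1.2, 0.3, -0.4]
width: 0.0002
```

```bash
python3 - <<'E'
from h import *
t=optics.snapshot("top")[130:270,90:300];s=optics.snapshot("scene")[150:330,250:450]
f=lambda a:cv2.resize(a,(400,int(400*a.shape[0]/a.shape[1])),interpolation=cv2.INTER_CUBIC)
t,s=f(t),f(s);o=np.zeros((max(len(t),len(s)),800,3),np.uint8);o[:len(t),:400]=t;o[:len(s),400:]=s
cv2.imwrite("pics/above.png",o)
E
```

```text
(no output)
```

View pics/above.png

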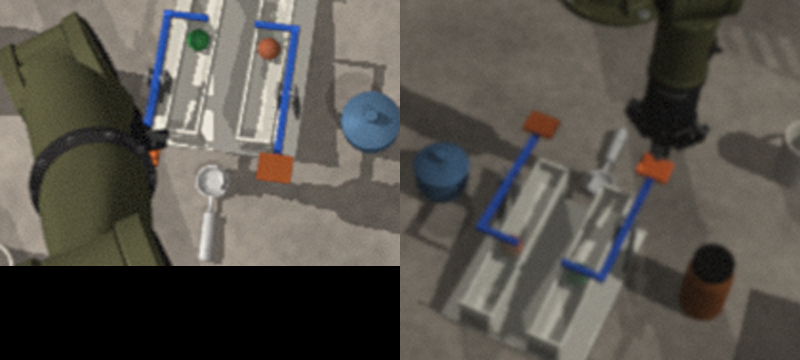

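The fingertips sit over the left paddle (scene crop at about (655,160)), about 23 mm above it. Now I'll press.

Call:
arm_command(targets=[0,0,0.015,0,0,0,255,0,0,0.013,0,0,0,255,-0.001,0,0.012,0,0,0,255,-0.001,0,0.012,0,0,0,255,-0.002,0,0.013,0,0,0,255])

```text
time_s: 2.5
ee_pos: [0.5132, 0.1919, 0.0975]
eef_rot: [[-0.993, 0.116, 0.002], [0.116, 0.993, 0.001], [-0.002, 0.001, -1.0]]
force: [0.6, 0.9, 5.6]
width: 0.0001
```

Call:
arm_command(targets=[0,0,0,0,0,0,255,0,0,0,0,0,0,255,0,0,0,0,0,0,255,0,0,0,0,0,0,255,0,0,0,0,0,0,255])

```text
time_s: 3.0
ee_pos: [0.5127, 0.1916, 0.0978]
eef_rot: [[-0.993, 0.116, 0.001], [0.116, 0.993, 0.0], [-0.001, 0.001, -1.0]]
force: [-1.2, 2.1, 4.0]
width: 0.0002
```

```bash
cat > look.py <<'E'
from h import *
import sys
g=[]
a,b=[optics.snapshot(n) for n in("top","scene")]
for c,s,m in blobs(a,(50,80,20),(85,255,255),15):print("top green",c,s,hit("top",c,.055)[0].round(4))
t=a[90:270,90:300];s=b[180:340,250:430]
f=lambda a:cv2.resize(a,(400,int(400*a.shape[0]/a.shape[1])),interpolation=cv2.INTER_CUBIC)
t,s=f(t),f(s);o=np.zeros((max(len(t),len(s)),800,3),np.uint8);o[:len(t),:400]=t;o[:len(s),400:]=s
cv2.imwrite(sys.argv[1],o); st=arm.observe();print(st["time_s"],st["ee_pos"],st["force"])
E
python3 look.py pics/press.png
```

```text
top green [199.5 121. ] [194, 116, 12, 11, 93] [0.7945 0.1156 0.055 ]
top green [370.8 273.5] [358, 261, 27, 25, 485] [ 0.3437 -0.3852  0.055 ]
3.1 [0.51268999 0.19162721 0.09763209] [-0.2333789  1.7397111  4.1406719]
```

View pics/press.png

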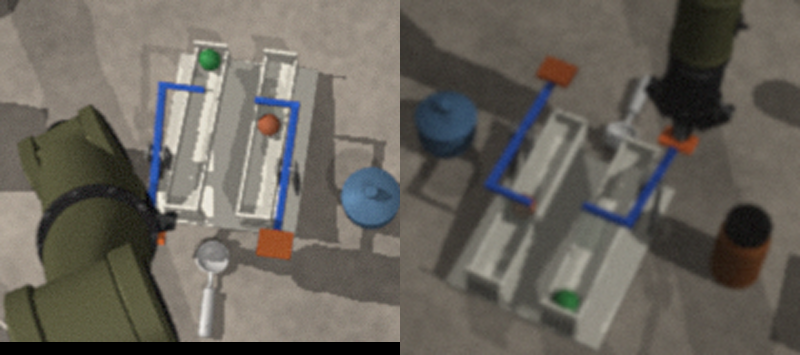

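The gate is up and the green pod is at the far end of its lane, (208,58) in the top crop, about 100 mm on from its start. I'll hold longer to be sure it has settled.

Call:
arm_command(targets=[0,0,0,0,0,0,255,0,0,0,0,0,0,255,0,0,0,0,0,0,255,0,0,0,0,0,0,255,0,0,0,0,0,0,255])

```text
time_s: 3.6
ee_pos: [0.5127, 0.1915, 0.0974]
eef_rot: [[-0.993, 0.116, 0.001], [0.116, 0.993, 0.0], [-0.0, 0.0, -1.0]]
force: [-0.1, 2.7, 5.4]
width: 0.0001
```

Call:
arm_command(targets=[0,0,0,0,0,0,255,0,0,0,0,0,0,255,0,0,0,0,0,0,255,0,0,0,0,0,0,255,0,0,0,0,0,0,255])

```text
time_s: 4.1
ee_pos: [0.5126, 0.1915, 0.0974]
eef_rot: [[-0.993, 0.116, 0.0], [0.116, 0.993, 0.0], [-0.0, 0.0, -1.0]]
force: [0.9, 3.6, 4.8]
width: -0.0
```

```bash
python3 look.py pics/press2.png
```

```text
top green [199.5 121. ] [194, 116, 11, 11, 92] [0.7945 0.1156 0.055 ]
top green [370.9 273.6] [358, 261, 27, 25, 484] [ 0.3434 -0.3854  0.055 ]
4.2 [0.51255042 0.1913844  0.09730184] [1.33264372 2.83376967 5.42796792]
```

The pod hasn't moved between the two looks, over 1 s of holding. Now I'll release the paddle gently and back off.

Call:
arm_command(targets=[0.002,0,-0.012,0,0,0,255,0.001,0,-0.012,0,0,0,255,0.001,0,-0.012,0,0,0,255,0,0,-0.015,0,0,0,255,0,0,-0.03,0,0,0,255])

```text
time_s: 4.7
ee_pos: [0.507, 0.1903, 0.178]
eef_rot: [[-0.993, 0.117, -0.004], [0.117, 0.993, -0.003], [0.004, -0.003, -1.0]]
force: [0.5, -0.2, -0.6]
width: -0.0001
```

Call:
arm_command(targets=[0,0,-0.04,0,0,0,255,0.03,0.03,-0.02,0,0,0,255,0.03,0.03,0,0,0,0,255,0.02,0.03,0,0,0,0,255,0,0,0,0,0,0,255])

```text
time_s: 5.2
ee_pos: [0.436, 0.2948, 0.2394]
eef_rot: [[-0.994, 0.109, -0.001], [0.109, 0.994, 0.002], [0.001, 0.002, -1.0]]
force: [1.1, 0.2, -0.8]
width: -0.0001
```

Call:
arm_command(targets=[0,0,0,0,0,0,255,0,0,0,0,0,0,255,0,0,0,0,0,0,255,0,0,0,0,0,0,255,0,0,0,0,0,0,255])

```text
time_s: 5.7
ee_pos: [0.4398, 0.2898, 0.2382]
eef_rot: [[-0.993, 0.117, -0.0], [0.117, 0.993, -0.0], [0.0, -0.0, -1.0]]
force: [-0.3, 0.8, 1.2]
width: -0.0002
```

```bash
python3 look.py pics/end.png; python3 - <<'E'
from h import *
for n in("top","scene"):
    for c,s,m in blobs(optics.snapshot(n),(5,170,150),(17,255,255),40): print(n,c,s)
E
```

```text
top green [199.4 121. ] [194, 116, 11, 11, 92] [0.7945 0.1159 0.055 ]
top green [370.8 273.6] [358, 261, 27, 26, 504] [ 0.3434 -0.3852  0.055 ]
5.8 [0.43969933 0.29012762 0.23822903] [-1.02450601  0.30655297 -0.2790233 ]
top [164.2 209.3] [155, 202, 19, 15, 229]
top [233.7 218. ] [225, 211, 19, 15, 233]
scene [320.4 211.5] [312, 206, 17, 12, 128]
scene [376.6 233.2] [369, 227, 16, 13, 127]
```

View pics/end.png

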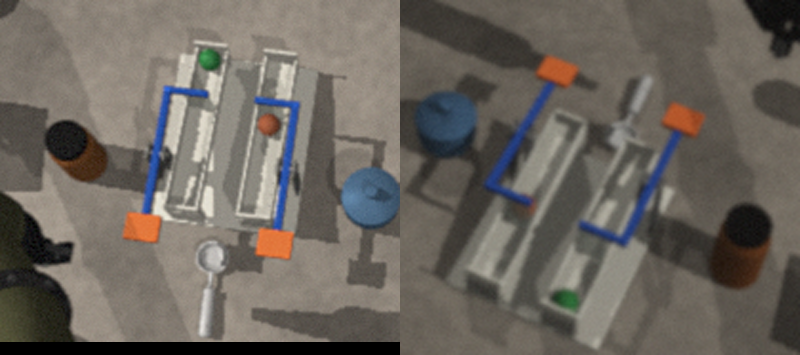

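The green pod is at its far end, and both paddles are back at their starting pixels. The brown pod and the things around haven't moved, and the arm is clear.

```bash
python3 -c "
from station import arm
print(arm.finish_job())"
```

```text
the job is handed in; nothing more can be done
None
```

The green pod was in the left lane. I pressed that lane's paddle down about 40 mm with the closed fingertips (4–5.5 N) and held it about 1.7 s. The pod rolled roughly 100 mm to the far stop, and its position was the same in two looks about 1 s apart. I then let the paddle rise, backed the arm off and handed the job in at about 6 s.

My last checks, all from the camera pictures:
- **Green pod:** it is at the far stop of the left lane.
- **Levers:** both paddles are within 1 pixel of where they started, so both gates should be shut.
- **Brown pod and nearby things:** the brown pod, jar, pot and spoon look unmoved by eye, and the cup stack matched its earlier pixel position. I did not re-check the mug or the sugar tin; the arm stayed well above the mug and did not go near the tin.
- **Arm:** it stands clear of everything, and the force reading is down to noise level (about 1 N).

No check failed or disagreed. The job gave no verdict on hand-in.

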